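# Lay out phone housing, easel and glass for refitting

### The arm

A 7-joint arm with a two-finger parallel gripper is mounted at the origin on the work surface. World frame = base frame: x ahead of the robot, y to its left, z up, the work surface at z = 0. Lengths are in m, angles in rad, forces in N, time in s.
With the tool pointing down it reaches from about 0.35 to 0.9 m from the base axis. Payload 19.9 kg.
Tool frame: the origin (TCP) lies midway between the tips of the shut fingers; the grasp point (between the pads) lies 19 mm behind it (r.grasp_offset is the distance from the TCP to the grasp point, in m); z points along the fingers, x is the direction in which the jaws open and shut, and the axes are right-handed (so a half turn about z gives the same grasp; the last joint's range is limited). The gripper opens to 94 mm and grips with 3 to 60 N. Pads are 16 mm wide; open, the fingers measure 119 mm over their backs; the gripper's body (75 mm by 177 mm) begins 78 mm behind the grasp point.
Start: joints at [1.147, 0.417, -0.01, 1.614, 0.005, 1.111, -0.053], TCP at [0.233, -0.58, 0.205] pointing down, gripper open.
Joint ranges: [-2.81, 2.81], [-0.39, 2.02], [-1.27, 1.25], [0.06, 2.57], [-1.19, 4.33], [0.19, 2], [-2.82, 2.82]. Speed limits (rad/s): [1.89, 1.89, 2.39, 2.39, 3.01, 3.01, 3.01].

### API

Orientations are given as a unit quaternion [x, y, z, w].
In Python, from workcell import sensors, snapshot, camera_model, r gives the robot as it stands.
- The arm moves only by the shell command python3 -m jog 'ROWS' [FORCE]. ROWS is JSON, a list that holds one entry, the list of rows, each a list of 5 numbers: the closure, from 0 (fully open) to 1 (shut), then the shift along the tool's x, y, z in m, then the turn about the tool's z in rad. A call has 1 to 12 rows; each row shifts and turns the commanded pose from where the row before left it, along the tool's axes as they then stand; what a row does not reach is not made up. A row lasts 1/10 s, in which the tool goes at most 50 mm and 8.59 degrees, less where a joint would pass 70% of its speed; a pose out of reach is approached as far as the arm can. A call with a gripper value outside its range is refused whole. The fingers move at their own pace and stop on an object; FORCE is the grip in N (left out, the last holds). Time passes only in rows, so rows that do not move let the fingers close. It gives the time, the measured TCP pose, the force and the opening at its end, in the units of the state.
- sensors.state(): the state, without advancing time (a new reading comes with each control period).
- snapshot(name): name is "side" or "top" or "wrist"; returns the picture (480x640x3 uint8, red, green, blue); there is no depth.
- camera_model(name): a dict with "fov_y" (degrees; the focal length in pixels is half the picture's height over the tangent of half this angle, whatever the lens; pixels are square), "cx", "cy" (the principal point, pixels), "rvec" (rotation vector, rad) and "tvec" (3), from world to camera coordinates, as OpenCV has them. Camera axes: x right, y down, z forward; pixel columns grow to the right and rows downward; lengths in m; the calibration is good to about 2 mm. A picture is of the moment at which its call begins: read the wrist's pose just before it. camera_model takes no time and is no camera call; for the wrist camera it gives the pose at the moment of the call.
- r.sign_off(): hands the job in, once; it reports no verdict.
The state is a dict: "t": time; "qpos": joint angles; "qd": joint speeds; "joint_torque": joint torques, N m; "eef_pos": TCP position; "tool_rot": TCP orientation; "force": force on the tool from outside, world axes, zero at the start; "wrist_torque": the same for the moment, N m; "opening": finger opening in m.
Only numpy, scipy, OpenCV 4.12 (cv2) and the standard library are available. Lean on these libraries where they do the work, as an engineer would, in place of code of your own. Each camera call takes 0.05 s, during which the arm holds its last target. There are 200 camera calls.

### The job

Set the bench out for refitting a phone's glass. First lay the grey phone housing flat on the bench, midway between the green tray and the round foot of the magnifier, lengthwise along the line that joins them; then set the wooden easel directly behind it (on the side away from the robot), centred on it and parallel to it, with a gap of 30 mm between the two. Last, draw the long dark glass panel up out of the slotted rack and stand it on its long edge in the easel's groove, centred and gently set down, not dropped; leave the tray, the magnifier, the tweezers and the short circuit board in the rack where they are.

Things in the scene. Friction and masses are not known exactly. Their poses are not given: they have to be found in the camera images.
- magnifier: Magnifier: tilted round lens (82 mm across its aluminium ring) on a post over a round aluminium foot 90 mm across and 14 mm thick; 165 mm tall in all, at most 45 mm out from its axis. Loose, 0.9 kg, stays where it is. Origin: centre of the foot's underside, on the bench; z up; its y axis runs along the line to the tray (the tray may be on either side), its x axis points away from the robot.
- tray: Green plastic tray, open, 110 x 90 mm and 22 mm high, loose, stays where it is. Origin: centre of its underside, 360 mm from the magnifier's origin, on its left or its right; its y axis is along the 90 mm side and nearly along the line to the magnifier.
- housing_c (a point): Centre (half-way up, 7 mm over its underside) of the grey phone housing: a shallow shell, open side up, 148 mm long (its y axis), 66 mm wide (its x axis), 14 mm high, about 0.14 kg. It starts flat on the bench at the robot's left (+y), its x axis turned less than 45 degrees from straight ahead of the robot; take it across the 66 mm.
- easel_c (a point): Centre of the wooden easel's block, 12 mm over its underside: block 120 mm wide (y axis), 56 mm deep (x axis), 24 mm high, vertical front and back faces, about 0.25 kg; take it across the 56 mm. It starts on the bench's far side, its x axis (to its back, where the rest is) turned less than 20 degrees from straight away from the robot.
- easel_groove (a point): Middle of the bottom of the easel's groove, 8 mm to the front of the block's centre and 14 mm over the bench. The groove is 16 mm wide, open at both ends, between a front lip 10 mm above this point and a rest leaning 12 degrees back (+x), its top 24 mm above this point. A panel stood in the groove tips back on the rest, its own centre then about 9 mm behind (+x) and 30 mm above this point.
- panel_c (a point): Centre of the dark glass panel: 140 mm long (y axis), 8 mm thick (x axis), 62 mm high (z axis, up), about 70 g. It stands on its long edge in one of the rack's two slots, its top 38 mm above the rack's walls; take it by the top edge across the 8 mm.
- rack: White slotted rack, fixed to the bench, 120 mm (x axis) by 160 mm (y axis), slot walls 30 mm high. Origin: centre of its underside. Two slots along its y axis at x = -32 mm and +32 mm, each 12 mm wide and 145 mm long, floor 6 mm above the bench. The panel may be in either.
- board_c (a point): Centre of the short circuit board (90 mm long, 6 mm thick, 36 mm high, its top 42 mm above the bench) standing in the rack's other slot, 64 mm from the panel: stays there. Fingers opened 50 mm or less round the panel clear it.
- tweezers_c (a point): Middle of the stainless tweezers, 130 mm long, 8 mm high, lying on the bench near the far rim: stays there. Beyond it, to the left, a fixed steel C-clamp grips the rim, 33 mm over the bench, more than 0.73 m ahead of the robot.
Things that resemble listed ones, but are neither listed nor needed, are in the scene too. Of the things that look like the part that bears panel_c, the smaller one is meant.

How it is judged:
On the way, in this order (a step that is already met when the one before it is completed fails the run):
1. the housing lies released midway between tray and magnifier, along their line (horizontal distance between housing_c and magnifier below 0.195 m and horizontal distance between housing_c and tray below 0.195 m and x of housing_c in the frame of magnifier between -0.015 and 0.015 m and angle between the y axis of housing_c and the y axis of magnifier, either way round below 0.14 rad and angle between housing_c's own z axis and vertical below 0.06 rad and height (world z) of housing_c below 0.012 m and contact force between the fingers and housing below 0.05 N and linear speed of housing below 0.02 m/s), for 0.2 s.
2. the easel stands released behind the housing, centred, parallel, 30 mm off ((x of easel_c in the frame of housing_c between 0.076 and 0.106 m or x of easel_c in the frame of housing_c between -0.106 and -0.076 m) and y of easel_c in the frame of housing_c between -0.015 and 0.015 m and world x of easel_c above 0.49 m and angle between the y axis of easel_c and the y axis of housing_c, either way round below 0.14 rad and angle between easel_c's own z axis and vertical below 0.06 rad and height (world z) of easel_c below 0.017 m and contact force between the fingers and easel below 0.05 N and linear speed of easel below 0.02 m/s), for 0.2 s.
3. the panel is drawn up clear of the rack (height (world z) of panel_c above 0.075 m and angle between panel_c's own z axis and vertical below 0.45 rad), for 0.1 s.
4. the panel stands released in the easel's groove (x of panel_c in the frame of easel_c between -0.016 and 0.016 m and y of panel_c in the frame of easel_c between -0.015 and 0.015 m and z of panel_c in the frame of easel_c between 0.024 and 0.039 m and angle between the y axis of panel_c and the y axis of easel_c, either way round below 0.1 rad and angle between panel_c's own z axis and vertical below 0.45 rad and contact force between the fingers and panel below 0.05 N and linear speed of panel below 0.02 m/s), for 0.2 s.
At the end, for the whole second after the job is handed in: Housing flat, within 15 mm of midway between tray and magnifier and 8 deg of their line; easel beyond it, gap 15 to 45 mm, within 15 mm of centred, 8 deg of parallel; panel on its long edge down in the groove, within 15 mm of centred; all released and at rest, others not moved (all of step 1 and all of step 2 and all of step 4); the robot touches nothing.
It fails at once if tray or magnifier moved by more than 12 mm (distance of any of tray, magnifier from where it was at the start of the episode above 0.012 m).
It fails at once if circuit board moved by more than 15 mm (distance of board_c from where it was at the start of the episode above 0.015 m).
It fails at once if tweezers moved by more than 15 mm (distance of tweezers_c from where it was at the start of the episode above 0.015 m).
It fails at once if panel tipped over (angle between panel_c's own z axis and vertical above 0.8 rad).
It fails at once if panel dropped (falling free by more than about 13 mm) (linear speed of panel above 0.5 m/s and contact force between the fingers and panel below 0.02 N).
It also fails if it takes over 69 s, if anything falls off the work surface, if the arm or the gripper's body presses on something with over 40 N, if the wrist force passes 120 N, or if a joint passes its speed limit or range.

## Working session

There is one attempt and no reset: what is moved stays moved. The work goes in short steps, Python scripts to look and compute and a shell command to move; the robot and the scene stay as the last step left them, time stands still between calls to the robot, and variables do not carry over. Pictures are saved under pics/ and viewed, about 8 in all and at most 12, crops included, and the job is handed in when it is done.

```bash
ls; mkdir -p pics; cat > h.py <<'E'
import numpy as np, cv2
from workcell import sensors, snapshot, camera_model, r
def K(m,h=480):
    f=h/2/np.tan(np.radians(m["fov_y"])/2); return np.array([[f,0,m["cx"]],[0,f,m["cy"]],[0,0,1.]])
def ray(m,px):
    R=cv2.Rodrigues(np.array(m["rvec"],float))[0]; t=np.array(m["tvec"],float).ravel()
    px=np.atleast_2d(np.array(px,float)); d=np.c_[px,np.ones(len(px))]@np.linalg.inv(K(m)).T@R
    return -R.T@t,d
def onz(m,px,z):
    c,d=ray(m,px); return c+d*((z-c[2])/d[:,2])[:,None]
def proj(m,P):
    return cv2.projectPoints(np.atleast_2d(np.array(P,float)),np.array(m["rvec"],float),np.array(m["tvec"],float),K(m),None)[0][:,0]
E
python3 - <<'E'
from h import *
print(sensors.state())
for n in("top","side","wrist"):
    m=camera_model(n); print(n,m); im=snapshot(n); cv2.imwrite(f"pics/{n}0.png",im[:,:,::-1])
E
```

```text
pics
{'t': 0.0, 'qpos': array([ 1.14650766,  0.41797064, -0.01031375,  1.61417388,  0.00468673,
        1.11070775, -0.05300909]), 'qd': array([ 2.49382915e-03,  6.64821784e-05, -4.09004978e-04,  4.30981165e-04,
       -1.42634447e-03,  1.90110482e-03, -7.88986920e-04]), 'joint_torque': array([-2.06356977e-03, -8.51255393e+01,  6.38024602e-01, -4.25986290e+01,
       -4.88066452e-02,  1.87370949e-02,  6.04831325e-05]), 'eef_pos': array([ 0.23329736, -0.57941246,  0.20482744]), 'tool_rot': array([ 8.28707155e-01, -5.59682114e-01, -5.32239785e-04, -3.13669563e-04]), 'force': array([-0.11313157, -0.33919457,  0.06122466]), 'wrist_torque': array([ 0.04041737, -0.00398902, -0.03471389]), 'opening': 0.09448549673501908}
top {'fov_y': 55.17082591062644, 'cx': 320.18125291950435, 'cy': 242.74592911657416, 'rvec': array([ 2.1607345 , -2.12965922,  0.16674649]), 'tvec': array([-0.01362465,  0.53039461,  1.00217169])}
side {'fov_y': 54.05853355290611, 'cx': 326.4698542338922, 'cy': 235.84463929740227, 'rvec': array([ 0.43855068, -2.79131701,  1.12449869]), 'tvec': array([0.4963853 , 0.14652543, 1.07230829])}
wrist {'fov_y': 58.03514626103691, 'cx': 321.6364509334812, 'cy': 239.94246772559583, 'rvec': array([-2.42714286,  1.63776691,  0.20713686]), 'tvec': array([-0.62471877, -0.02749373,  0.39101661])}
```

View pics/top0.png

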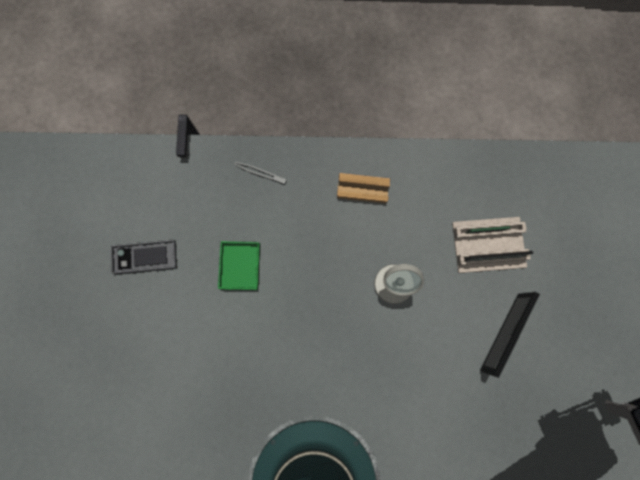

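View pics/side0.png

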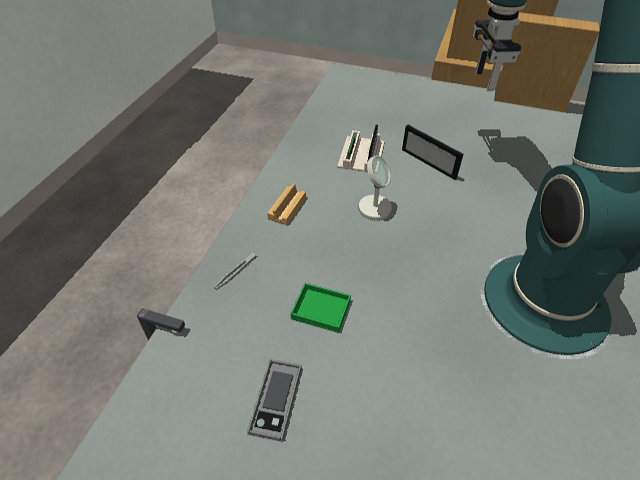

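The top view shows the housing at about (144,257), tray (240,266), magnifier foot (~394,287), easel (363,188), tweezers (262,174) and clamp (184,135). In the rack, the dark panel is in the near slot (~497,257) and the green board in the far slot. The large dark frame at (510,335) is the decoy. The side view agrees. Next I measure positions.

```bash
cat > meas.py <<'E'
from h import *
m=camera_model("top"); im=cv2.imread("pics/top0.png"); hsv=cv2.cvtColor(im,cv2.COLOR_BGR2HSV)
def rect(mask,z,name,roi):
    k=np.zeros_like(mask); x0,y0,x1,y1=roi; k[y0:y1,x0:x1]=mask[y0:y1,x0:x1]
    c=max(cv2.findContours(k,0,2)[0],key=cv2.contourArea)
    P=onz(m,c.reshape(-1,2),z)[:,:2]
    (cx,cy),(w,h),a=cv2.minAreaRect((P*1000).astype(np.float32))
    b=cv2.boxPoints(((cx,cy),(w,h),a)); e=b[1]-b[0]; f=b[2]-b[1]
    l=e if np.linalg.norm(e)>np.linalg.norm(f) else f
    print(name,"c",np.round([cx,cy],1),"wh",np.round([w,h],1),"long axis deg",round(np.degrees(np.arctan2(l[1],l[0])),1))
g=cv2.inRange(hsv,(50,100,60),(75,255,255)); rect(g,.022,"tray",(200,220,280,310))
o=cv2.inRange(hsv,(8,80,60),(25,255,255)); rect(o,.03,"easel",(320,160,410,220))
L=cv2.cvtColor(im,cv2.COLOR_BGR2LAB).astype(int); bg=L[300:330,100:200].reshape(-1,3).mean(0)
d=(np.abs(L-bg).sum(2)>22).astype(np.uint8)*255
rect(d,.014,"housing",(90,225,200,290))
rect(d,.03,"rackarea",(440,205,545,280))
cv2.imwrite("pics/crop1.png",cv2.resize(np.hstack([im[230:310,360:440],im[210:290,450:550],im[150:230,320:410],im[220:290,100:190][:80] if 0 else im[215:295,100:190]]),None,fx=2.2,fy=2.2,interpolation=2) if 0 else cv2.resize(np.vstack([np.hstack([im[230:310,360:450],im[205:285,455:545]]),np.hstack([im[150:230,320:410],im[215:295,100:190]])]),None,fx=4,fy=3.7,interpolation=cv2.INTER_CUBIC))
# magnifier foot in side view
s=cv2.imread("pics/side0.png"); ms=camera_model("side")
cv2.imwrite("pics/crop2.png",cv2.resize(s[110:240,250:410],None,fx=5,fy=4.6,interpolation=cv2.INTER_CUBIC))
E
python3 meas.py
```

```text
tray c [478.2 179.9] wh [ 90.1 109.2] long axis deg -0.3
easel c [ 663.9 -104.3] wh [119.1  59.6] long axis deg 84.1
housing c [493.7 400.8] wh [ 71.6 152.1] long axis deg -83.7
rackarea c [ 535.1 -402.3] wh [121.  179.3] long axis deg -84.7
```

View pics/crop1.png

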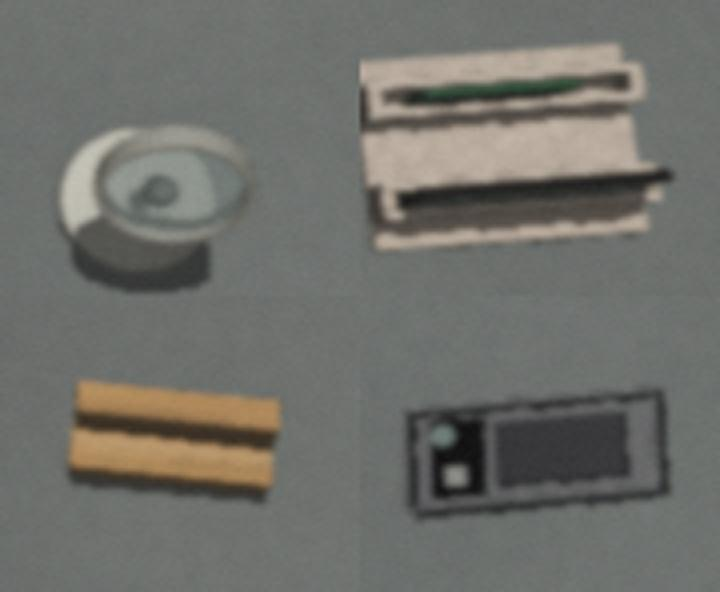

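View pics/crop2.png

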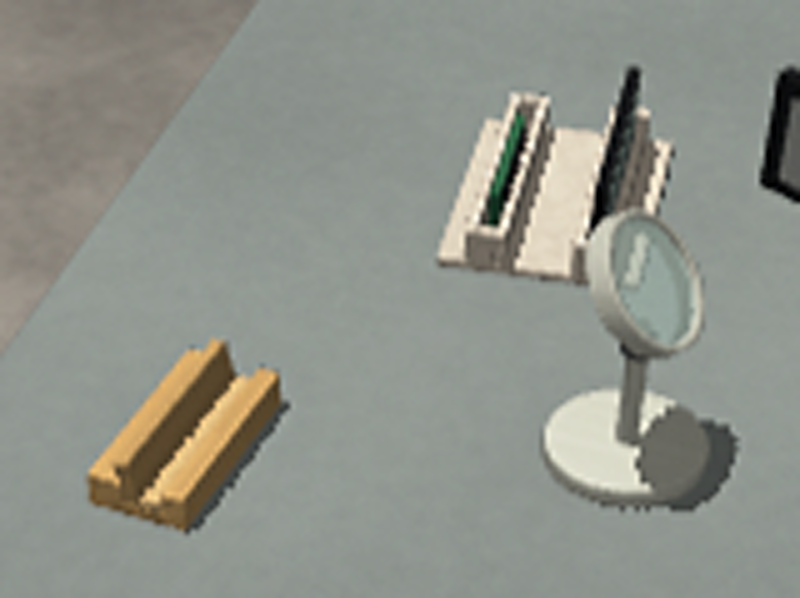

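```bash
cat > mag.py <<'E'
from h import *
from scipy.optimize import least_squares
mt,ms=camera_model("top"),camera_model("side")
top=np.array([[128,128],[100,135],[78,155],[64,178],[60,195]])/[4,3.7]+[360,230]
side=np.array([[600,393],[570,405],[552,422],[543,440],[680,400]])/[5,4.6]+[250,110]
for nm,P in(("top",onz(mt,top,.014)),("side",onz(ms,side,.014))):
    s=least_squares(lambda c:np.hypot(*(P[:,:2]-c).T)-.045,P[:,:2].mean(0)+[-.01,0],loss="soft_l1",f_scale=.002)
    print(nm,s.x.round(4),(s.fun*1000).round(1))
    c=s.x; tr=np.array([.4782,.1799]); print(np.linalg.norm(c-tr), (c+tr)/2, np.degrees(np.arctan2(*(tr-c)[::-1])))
# rack/panel: panel top edge ends in top view crop
e=np.array([[397-360,202],[672-360,175]])/[4,3.7]+[455,205]
P=onz(mt,e,.068); print("panel top",P.round(4),P.mean(0).round(4),np.linalg.norm(P[1]-P[0]),np.degrees(np.arctan2(*(P[0]-P[1])[1::-1])))
E
python3 mag.py
cat > go.py <<'E'
# usage: go.py x y z yawdeg -> remaining shift in tool axes (after turn), turn
import sys; from h import *
from scipy.spatial.transform import Rotation as Ro
def rem(x,y,z,yaw):
    s=sensors.state(); R=Ro.from_quat(s["tool_rot"]).as_matrix(); p=s["eef_pos"]
    y0=np.degrees(np.arctan2(R[1,0],R[0,0])); d=np.array([x,y,z])-p; t=np.radians(yaw)
    dy=(yaw-y0+90)%180-90
    t=np.radians(y0+dy); ax=np.array([np.cos(t),np.sin(t)]); ay=np.array([np.sin(t),-np.cos(t)])
    tilt=np.degrees(np.arccos(-R[2,2]))
    print("t",round(s["t"],2),"p",p.round(4),"yaw",round(y0,1),"tilt",round(tilt,2),"turn",round(-np.radians(dy),3),"| after turn: x",round(d[:2]@ax,4),"y",round(d[:2]@ay,4),"z",round(p[2]-z,4),"F",s["force"].round(1),"open",round(s["opening"],4),"q",s["qpos"].round(2))
if __name__=="__main__": rem(*map(float,sys.argv[1:5]))
E
python3 go.py .494 .401 .15 6.3
```

```text
top [ 0.4413 -0.1786] [-0.1  0.6 -0.8 -0.1  0.4]
0.3604124402024533 [0.45977212 0.00063847] 84.13067762416269
side [ 0.435  -0.1729] [-0.5 -0.8 -0.1  2.6  1.8]
0.3554066957036276 [0.45660892 0.00351319] 83.02128158498606
panel top [[ 0.4935 -0.3231  0.068 ]
 [ 0.512  -0.4756  0.068 ]] [ 0.5028 -0.3994  0.068 ] 0.15357500075810893 96.89509057336082
t 0.15 p [ 0.2333 -0.5795  0.205 ] yaw -68.1 tilt 0.05 turn -1.298 | after turn: x 0.3667 y -0.946 z 0.055 F [ 0.6 -0.  -0.4] open 0.094 q [ 1.15  0.42 -0.01  1.61  0.    1.11 -0.05]
```

```bash
python3 -m jog '[[[0,0,0,-0.01,-0.144],[0,0,0,-0.01,-0.144],[0,0,0,-0.01,-0.144],[0,0,0,-0.01,-0.144],[0,0,0,-0.01,-0.144],[0,0,0,0,-0.144],[0,0,0,0,-0.144],[0,0,0,0,-0.144],[0,0,0,0,-0.144],[0,0.018,-0.046,0,0],[0,0.018,-0.046,0,0],[0,0.018,-0.046,0,0]]]' 30
python3 -m jog '[[[0,0.018,-0.046,0,0],[0,0.018,-0.046,0,0],[0,0.018,-0.046,0,0],[0,0.018,-0.046,0,0],[0,0.018,-0.046,0,0],[0,0.018,-0.046,0,0],[0,0.018,-0.046,0,0],[0,0.018,-0.046,0,0],[0,0.018,-0.046,0,0],[0,0.018,-0.046,0,0],[0,0.018,-0.046,0,0],[0,0.018,-0.046,0,0]]]'
python3 go.py .494 .401 .15 6.3
```

```text
t: 1.35
eef_pos: [0.2723, -0.4348, 0.2549]
tool_rot: [0.999, 0.054, -0.0, -0.0]
force: [2.8, -0.2, -0.0]
opening: 0.0939
t: 2.55
eef_pos: [0.4277, 0.1371, 0.2559]
tool_rot: [0.999, 0.053, 0.001, 0.0]
force: [2.2, -2.0, 0.4]
opening: 0.0943
t 2.55 p [0.4277 0.1371 0.2559] yaw 6.1 tilt 0.09 turn -0.003 | after turn: x 0.0949 y -0.255 z 0.1059 F [ 2.2 -2.   0.4] open 0.0943 q [ 0.59  0.12 -1.03  1.94  0.11  1.14 -0.37]
```

```bash
python3 -m jog '[[[0,0.016,-0.043,0.0,0],[0,0.016,-0.043,0.0,0],[0,0.016,-0.043,0.0,0],[0,0.016,-0.043,0.02,0],[0,0.016,-0.043,0.02,0],[0,0.015,-0.040,0.02,0],[0,0,0,0.02,0],[0,0,0,0.02,0],[0,0,0,0,0],[0,0,0,0,0]]]'
python3 go.py .494 .401 .15 6.3
python3 - <<'E'
from h import *
s=sensors.state(); m=camera_model("wrist"); im=snapshot("wrist"); cv2.imwrite("pics/w1.png",im[:,:,::-1])
np.save("w1.npy",np.array([m[k] for k in("fov_y","cx","cy")]+list(m["rvec"])+list(m["tvec"])))
print(s["eef_pos"],m)
E
```

```text
t: 3.55
eef_pos: [0.4945, 0.3989, 0.1559]
tool_rot: [0.999, 0.054, -0.0, -0.0]
force: [-0.3, -0.2, 0.5]
opening: 0.0939
t 3.55 p [0.4945 0.3989 0.1559] yaw 6.2 tilt 0.02 turn -0.002 | after turn: x -0.0002 y -0.0021 z 0.0059 F [-0.3 -0.2  0.5] open 0.0939 q [-0.11  0.65 -0.9   1.61  0.54  1.15 -1.03]
[0.49447681 0.39892127 0.15591168] {'fov_y': 58.03514626103691, 'cx': 321.6364509334812, 'cy': 239.94246772559583, 'rvec': array([-2.88841088, -0.15701875, -0.01823376]), 'tvec': array([-0.53373487,  0.31812498,  0.42813994])}
```

View pics/w1.png

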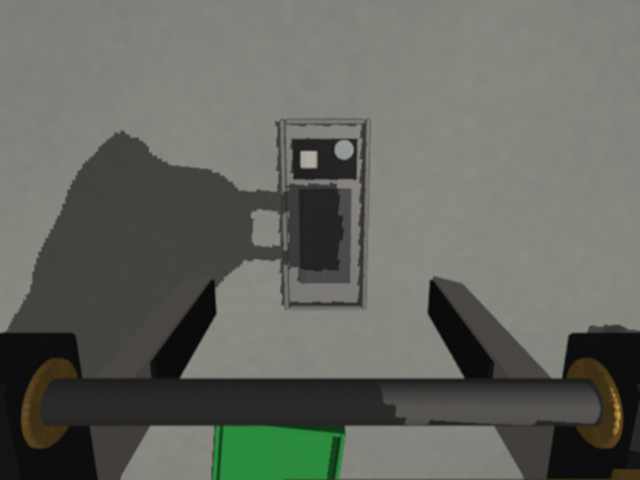

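The wrist view shows the housing between the open fingers, with outline corners at about (282,120), (370,119), (366,308) and (287,308).

```bash
python3 - <<'E'
from h import *
v=np.load("w1.npy"); m=dict(fov_y=v[0],cx=v[1],cy=v[2],rvec=v[3:6],tvec=v[6:9])
P=onz(m,[(282,120),(370,119),(366,308),(287,308)],.012); print(P.round(4),P.mean(0)); d=(P[0]+P[1]-P[2]-P[3])/2; print(np.linalg.norm(d),np.degrees(np.arctan2(d[1],d[0])))
E
```

```text
[[0.4566 0.473  0.012 ]
 [0.5196 0.4806 0.012 ]
 [0.5363 0.335  0.012 ]
 [0.4731 0.3281 0.012 ]] [0.49642709 0.40415394 0.012     ]
0.14618576137175324 96.51988812684421
```

```bash
python3 -m jog '[[[0,0.001,-0.004,0.04,0],[0,0,0,0.04,0],[0,0,0,0.04,0],[0,0,0,0.025,0],[0,0,0,0.006,0],[0,0,0,0,0],[1,0,0,0,0],[1,0,0,0,0],[1,0,0,0,0],[1,0,0,0,0],[1,0,0,0,0],[1,0,0,0,0]]]' 25
python3 go.py .46 .001 .15 -5.9
```

```text
t: 4.8
eef_pos: [0.4954, 0.4033, 0.0052]
tool_rot: [0.999, 0.054, 0.0, -0.0]
force: [-0.5, -1.8, 7.1]
opening: 0.0658
t 4.8 p [0.4954 0.4033 0.0052] yaw 6.2 tilt 0.05 turn 0.211 | after turn: x 0.0061 y 0.4038 z -0.1448 F [-0.5 -1.8  7.1] open 0.0658 q [-0.19  0.83 -0.77  1.69  0.7   0.93 -1.14]
```

```bash
python3 -m jog '[[[1,0,0,-0.02,0],[1,0,0,-0.04,0],[1,0,0,-0.04,0.105],[1,0,0,0,0.106],[1,0.001,0.045,0,0],[1,0.001,0.045,0,0],[1,0.001,0.045,0,0],[1,0.001,0.045,0,0],[1,0.001,0.045,0,0],[1,0.001,0.045,0,0],[1,0,0.045,0,0],[1,0,0.045,0,0]]]'
python3 go.py .46 .001 .0055 -5.9
```

```text
t: 6.0
eef_pos: [0.4636, 0.0428, 0.1055]
tool_rot: [0.999, -0.051, 0.0, 0.0]
force: [1.4, -0.6, -1.8]
opening: 0.0655
t 6.0 p [0.4636 0.0428 0.1055] yaw -5.9 tilt 0.06 turn 0.0 | after turn: x 0.0008 y 0.0419 z 0.1 F [ 1.4 -0.6 -1.8] open 0.0655 q [ 0.61  0.41 -0.91  2.07  0.42  0.86 -0.64]
```

```bash
python3 -m jog '[[[1,0.001,0.03,0,0],[1,0,0.012,0.02,0],[1,0,0,0.03,0],[1,0,0,0.025,0],[1,0,0,0.015,0],[1,0,0,0.008,0],[1,0,0,0.002,0],[1,0,0,0,0],[0,0,0,0,0],[0,0,0,0,0],[0,0,0,0,0],[0,0,0,0,0]]]'
python3 go.py .46 .001 .0055 -5.9
python3 -m jog '[[[0,0,0,-0.02,0],[0,0,0,-0.04,0],[0,0,0,-0.045,0],[0,0,0,-0.045,0],[0,0,0,0,0]]]'
python3 - <<'E'
from h import *
im=snapshot("top"); cv2.imwrite("pics/top1.png",im[:,:,::-1])
m=camera_model("wrist"); im=snapshot("wrist"); cv2.imwrite("pics/w2.png",im[:,:,::-1])
np.save("w2.npy",np.array([m[k] for k in("fov_y","cx","cy")]+list(m["rvec"])+list(m["tvec"])))
E
python3 go.py .665 -.104 .2 -5.9
```

```text
t: 7.2
eef_pos: [0.4607, 0.0025, 0.0047]
tool_rot: [0.999, -0.052, 0.0, 0.0]
force: [0.4, -0.6, -0.1]
opening: 0.0927
t 7.2 p [0.4607 0.0025 0.0047] yaw -5.9 tilt 0.02 turn -0.0 | after turn: x -0.0006 y 0.0015 z -0.0008 F [ 0.4 -0.6 -0.1] open 0.0927 q [ 0.55  0.57 -0.74  2.13  0.63  0.67 -0.73]
t: 7.7
eef_pos: [0.463, 0.0027, 0.159]
tool_rot: [0.999, -0.051, 0.003, 0.001]
force: [1.2, -0.8, -0.4]
opening: 0.0939
t 7.8 p [0.461 0.002 0.155] yaw -6.0 tilt 0.11 turn -0.001 | after turn: x 0.2138 y 0.0844 z -0.045 F [ 0.2 -0.7 -0.6] open 0.094 q [ 0.78  0.32 -0.98  2.04  0.32  0.95 -0.47]
```

View pics/w2.png

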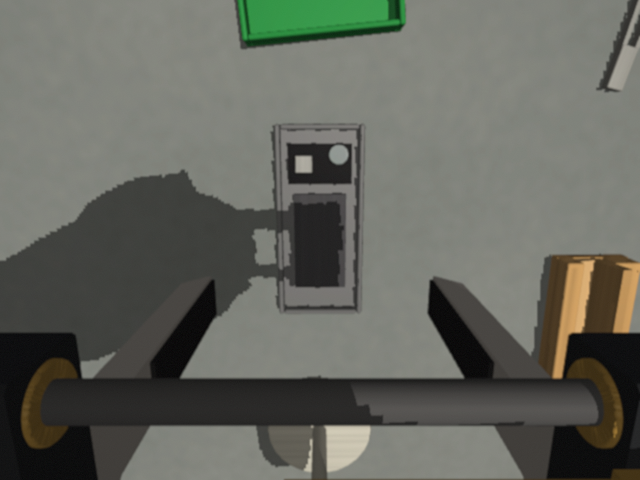

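The wrist view shows the housing released, with corners about (275,125), (364,125), (361,312) and (280,311). The tray is above it and the magnifier foot below, centred near column 315. The easel is at the right edge.

```bash
python3 - <<'E'
from h import *
v=np.load("w2.npy"); m=dict(fov_y=v[0],cx=v[1],cy=v[2],rvec=v[3:6],tvec=v[6:9])
P=onz(m,[(275,125),(364,125),(361,312),(280,311)],.012); c=P.mean(0); print(c); d=(P[0]+P[1]-P[2]-P[3])/2; print(np.linalg.norm(d),np.degrees(np.arctan2(d[1],d[0])))
for mg in([.4413,-.1786],[.435,-.173]):
  mg=np.array(mg);tr=np.array([.4782,.1799]);u=(tr-mg)/np.linalg.norm(tr-mg);e=c[:2]-mg;print("to mag",np.hypot(*e),"tray",np.hypot(*(c[:2]-tr)),"x in mag",e@[u[1],-u[0]])
# foot edges
print(onz(m,[(258,433),(371,433)],.014))
E
sed -i 's/^rect(d,.014.*$/rect(d,.014,"housing",(275,225,370,310))/;s/top0/top1/' meas.py; sed -i '/^rect(d,.03/d' meas.py; python3 meas.py
python3 go.py .665 -.104 .2 -5.9
```

```text
[0.46057045 0.00325586 0.012     ]
0.14574115999703088 84.34081991750269
to mag 0.18287401529047967 tray 0.17752169405985305 x in mag 0.0005493295554376213
to mag 0.17810103163276284 tray 0.17752169405985305 x in mag 0.00396462047691437
[[ 0.38770411 -0.1757942   0.014     ]
 [ 0.48530774 -0.18618168  0.014     ]]
tray c [478.2 179.8] wh [ 89.9 109.6] long axis deg -0.5
easel c [ 663.7 -104.6] wh [118.6  60.1] long axis deg 84.7
housing c [479.2 -10.8] wh [194.7 219.2] long axis deg -89.1
t 7.8 p [0.461 0.002 0.155] yaw -6.0 tilt 0.11 turn -0.001 | after turn: x 0.2138 y 0.0844 z -0.045 F [ 0.2 -0.7 -0.6] open 0.094 q [ 0.78  0.32 -0.98  2.04  0.32  0.95 -0.47]
```

```bash
python3 -m jog '[[[0,0.036,0.014,-0.01,0],[0,0.036,0.014,-0.01,0],[0,0.036,0.014,-0.01,0],[0,0.036,0.014,-0.01,0],[0,0.035,0.014,-0.005,0],[0,0.035,0.014,0,0],[0,0,0,0,0],[0,0,0,0,0]]]'
python3 - <<'E'
from h import *
m=camera_model("wrist"); im=snapshot("wrist"); cv2.imwrite("pics/w3.png",im[:,:,::-1])
np.save("w3.npy",np.array([m[k] for k in("fov_y","cx","cy")]+list(m["rvec"])+list(m["tvec"])))
E
python3 go.py .665 -.104 .2 -5.9
```

```text
t: 8.6
eef_pos: [0.6644, -0.1024, 0.1971]
tool_rot: [0.999, -0.051, -0.002, -0.001]
force: [-0.8, 0.4, -0.4]
opening: 0.0939
t 8.65 p [ 0.664  -0.1021  0.1978] yaw -5.8 tilt 0.14 turn 0.001 | after turn: x 0.0012 y 0.0018 z -0.0022 F [-0.3 -0.4 -0.1] open 0.0942 q [ 0.65  0.65 -0.83  1.47  0.49  1.25 -0.34]
```

View pics/w3.png

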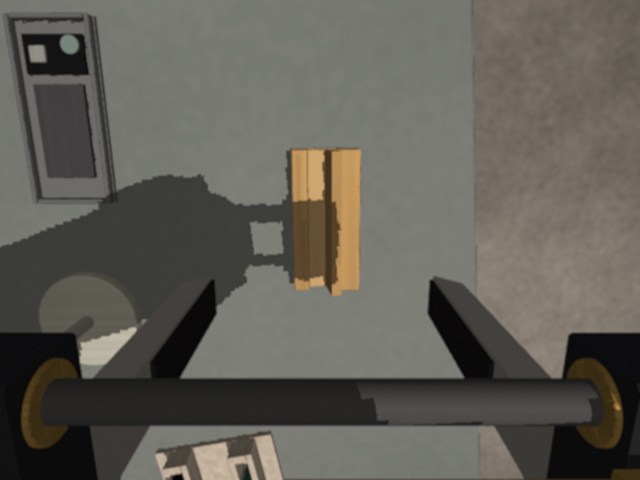

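The wrist view shows the easel with its front lip edge from (291,150) to (295,290) and its back edge from (361,150) to (359,291). It is roughly aligned with the tool.

```bash
python3 - <<'E'
from h import *
v=np.load("w3.npy"); m=dict(fov_y=v[0],cx=v[1],cy=v[2],rvec=v[3:6],tvec=v[6:9])
F=onz(m,[(291,149.5),(295,290)],.024); B=onz(m,[(361,149.5),(359,292)],.038)
d=F[0]-F[1]; u=d/np.linalg.norm(d); n=np.array([u[1],-u[0],0])
print(F,B,np.linalg.norm(d),np.degrees(np.arctan2(u[1],u[0])))
print("centre from front",F.mean(0)+.028*n, "rear edge offset",(B.mean(0)-F.mean(0))@n, "back dir",np.degrees(np.arctan2(*(B[0]-B[1])[1::-1])))
E
```

```text
[[ 0.64425307 -0.04453934  0.024     ]
 [ 0.63348941 -0.16352071  0.024     ]] [[ 0.69881465 -0.04951197  0.038     ]
 [ 0.68790569 -0.16543299  0.038     ]] 0.11946724763828544 84.83080413008767
centre from front [ 0.66675736 -0.10655274  0.024     ] rear edge offset 0.054577478084482156 back dir 84.62390638312286
```

```bash
python3 -m jog '[[[0,0.002,0.004,0.04,-0.009],[0,0,0,0.045,0],[0,0,0,0.045,0],[0,0,0,0.035,0],[0,0,0,0.02,0],[0,0,0,0.006,0],[1,0,0,0,0],[1,0,0,0,0],[1,0,0,0,0],[1,0,0,0,0],[1,0,0,0,0],[1,0,0,0,0]]]' 30
python3 go.py .551 -.006 .06 -5.8
```

```text
t: 9.85
eef_pos: [0.6667, -0.1073, 0.009]
tool_rot: [0.999, -0.047, 0.0, 0.0]
force: [-1.5, -0.9, 6.6]
opening: 0.0557
t 9.85 p [ 0.6667 -0.1073  0.009 ] yaw -5.4 tilt 0.04 turn 0.007 | after turn: x -0.1254 y -0.0891 z -0.051 F [-1.5 -0.9  6.6] open 0.0557 q [ 0.59  0.85 -0.72  1.58  0.65  0.96 -0.43]
```

```bash
python3 -m jog '[[[1,0,0,-0.015,0],[1,0,0,-0.03,0],[1,0,0,-0.015,0.007],[1,-0.03,-0.022,0,0],[1,-0.04,-0.03,0,0],[1,-0.035,-0.025,0,0],[1,-0.02,-0.012,0,0],[1,0,0,0,0],[1,0,0,0,0]]]'
python3 go.py .551 -.007 .0095 -5.8
```

```text
t: 10.75
eef_pos: [0.5513, -0.0063, 0.069]
tool_rot: [0.999, -0.05, 0.0, 0.0]
force: [0.4, -0.3, -2.2]
opening: 0.056
t 10.75 p [ 0.5513 -0.0063  0.069 ] yaw -5.8 tilt 0.05 turn 0.0 | after turn: x -0.0002 y 0.0007 z 0.0595 F [ 0.4 -0.3 -2.2] open 0.056 q [ 0.59  0.6  -0.82  1.89  0.56  0.89 -0.61]
```

```bash
python3 -m jog '[[[1,0,0.001,0.025,0],[1,0,0,0.02,0],[1,0,0,0.01,0],[1,0,0,0.004,0],[1,0,0,0.001,0],[1,0,0,0,0],[1,0,0,0,0],[0.3,0,0,0,0],[0.3,0,0,0,0],[0.3,0,0,0,0],[0.3,0,0,0,0],[0.3,0,0,0,0]]]'
python3 go.py .551 -.007 .0095 -5.8
```

```text
t: 11.95
eef_pos: [0.551, -0.0071, 0.0085]
tool_rot: [0.999, -0.05, 0.0, -0.0]
force: [-0.4, 0.0, 0.0]
opening: 0.0656
t 11.95 p [ 0.551  -0.0071  0.0085] yaw -5.8 tilt 0.0 turn 0.0 | after turn: x 0.0 y -0.0001 z -0.001 F [-0.4  0.   0. ] open 0.0656 q [ 0.53  0.69 -0.74  1.91  0.64  0.8  -0.67]
```

```bash
python3 -m jog '[[[0.3,0,0,-0.02,0],[0.3,0,0,-0.04,0],[0.3,0,0,-0.04,0],[0.3,0,0,-0.045,0],[0,0,0,-0.01,0],[0,0,0,0,0]]]'
python3 - <<'E'
from h import *
m=camera_model("wrist"); im=snapshot("wrist"); cv2.imwrite("pics/w4.png",im[:,:,::-1])
np.save("w4.npy",np.array([m[k] for k in("fov_y","cx","cy")]+list(m["rvec"])+list(m["tvec"])))
E
python3 go.py .503 -.399 .22 6
```

```text
t: 12.55
eef_pos: [0.5517, -0.0073, 0.1648]
tool_rot: [0.999, -0.051, 0.001, 0.0]
force: [-0.7, 1.2, -0.1]
opening: 0.0786
t 12.6 p [ 0.5509 -0.0075  0.1632] yaw -5.8 tilt 0.04 turn -0.206 | after turn: x -0.0886 y 0.3844 z -0.0568 F [-0.7  0.3 -0.6] open 0.0822 q [ 0.67  0.48 -0.91  1.82  0.43  1.05 -0.51]
```

View pics/w4.png

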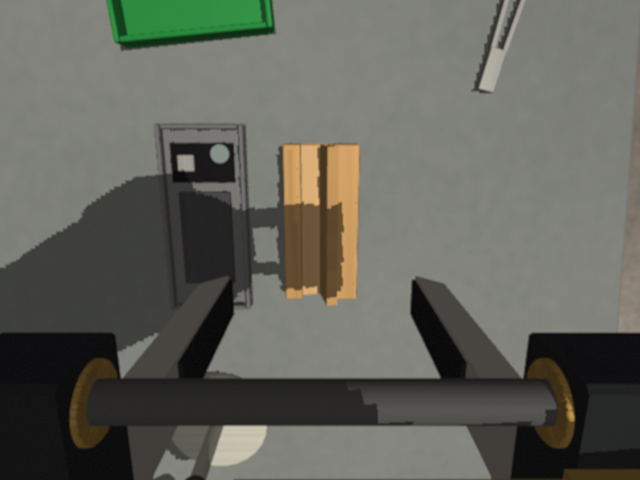

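The wrist view shows the released easel parallel to the housing. Its lip edge runs from (283,145) to (287,298), and the housing's rear edge from (245,125) to (251,307).

```bash
python3 - <<'E'
from h import *
v=np.load("w4.npy"); m=dict(fov_y=v[0],cx=v[1],cy=v[2],rvec=v[3:6],tvec=v[6:9])
F=onz(m,[(283,144.5),(287,298)],.024); d=F[0]-F[1]; u=d/np.linalg.norm(d); n=np.array([u[1],-u[0],0])
e=F.mean(0)+.028*n; print("easel",e,np.linalg.norm(d),np.degrees(np.arctan2(u[1],u[0])))
H=onz(m,[(156,125),(245,125),(251,307)],.013); c=(H[0]+H[2])/2; d=H[1]-H[2]; u=d/np.linalg.norm(d); n=np.array([u[1],-u[0],0])
print("housing",c,np.linalg.norm(d),np.degrees(np.arctan2(u[1],u[0])),"easel in housing x,y",(e-c)@n,(e-c)@u)
E
python3 -m jog '[[[0,0,0,-0.04,-0.1],[0,0,0,-0.02,-0.1],[0,-0.01,0.043,0,0],[0,-0.01,0.043,0,0],[0,-0.01,0.043,0,0],[0,-0.01,0.043,0,0],[0,-0.01,0.043,0,0],[0,-0.01,0.043,0,0],[0,-0.01,0.043,0,0],[0,-0.01,0.043,0,0],[0,-0.01,0.04,0,0],[0,0,0,0,0]]]'
python3 -m jog '[[[0,0,0,0,0]]]'
python3 - <<'E'
from h import *
m=camera_model("wrist"); im=snapshot("wrist"); cv2.imwrite("pics/w5.png",im[:,:,::-1])
np.save("w5.npy",np.array([m[k] for k in("fov_y","cx","cy")]+list(m["rvec"])+list(m["tvec"])))
E
python3 go.py .503 -.399 .22 6
```

```text
easel [ 0.55163168 -0.00628707  0.024     ] 0.1187996079849472 84.48733269993785
housing [0.46146151 0.00341916 0.013     ] 0.14489312413225236 83.66930172960856 easel in housing x,y 0.09069059163470505 0.00029574828732787577
t: 13.8
eef_pos: [0.4964, -0.4038, 0.22]
tool_rot: [0.999, 0.046, -0.002, -0.001]
force: [-0.2, -0.1, -0.4]
opening: 0.094
t: 13.9
eef_pos: [0.4986, -0.3983, 0.221]
tool_rot: [0.999, 0.049, -0.001, -0.001]
force: [0.4, 0.5, 0.1]
opening: 0.094
t 13.95 p [ 0.4992 -0.3972  0.2217] yaw 5.7 tilt 0.15 turn -0.005 | after turn: x 0.0036 y 0.0022 z 0.0017 F [ 0.9  0.9 -0.2] open 0.0938 q [ 1.23  0.57 -0.88  1.54  0.46  1.25  0.38]
```

View pics/w5.png

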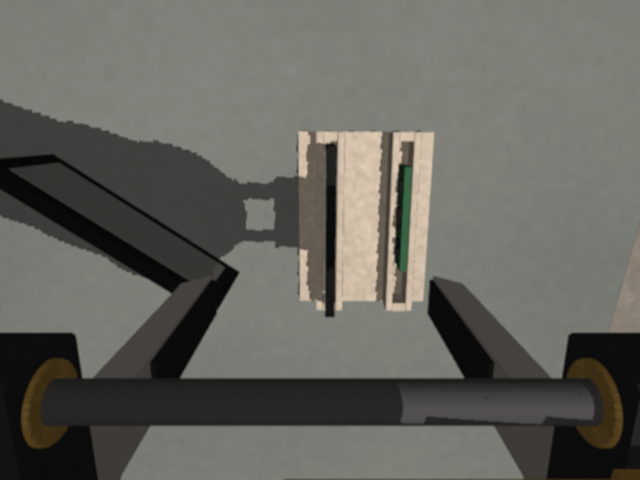

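The wrist view shows the panel's top edge as a dark line from about (331,144) to (330,317), the green board at column 405, and the large decoy at left with its corner at (235,270). I'll measure the panel and check clearance to the decoy.

```bash
python3 - <<'E'
from h import *
v=np.load("w5.npy"); m=dict(fov_y=v[0],cx=v[1],cy=v[2],rvec=v[3:6],tvec=v[6:9])
im=cv2.imread("pics/w5.png"); g=im.max(2)
for y in (143,145,150,180,220,260,300,310,314,317,319): 
    x=np.where(g[y,315:345]<45)[0]; print(y,(x.min()+315,x.max()+315) if len(x) else None)
P=onz(m,[(331,144),(330.5,317)],.068); d=P[0]-P[1]; print("panel",P,P.mean(0),np.linalg.norm(d),np.degrees(np.arctan2(d[1],d[0])))
R=onz(m,[(299,132),(434,132),(424,301),(300,301)],.006);print("rack base",R.mean(0))
W=onz(m,[(343,132),(343,309)],.03);print("near slot outer wall back edge",W)
t=camera_model("top")
for z in(.0,.06,.1): print("decoy",z,onz(t,[(538,293),(515,293),(497,375),(483,372)],z)[:,:2].round(3).tolist(), onz(m,[(237,271)],z).round(3))
s=camera_model("side"); print(proj(s,[[.42,-.47,0],[.42,-.47,.1]]))
c1,d1=ray(m,[(237,271)]); 
c2,d2=ray(t,[(538,293)]); A=np.c_[d1[0],-d2[0]]; k=np.linalg.lstsq(A,c2-c1,rcond=None)[0]; print("decoy corner",c1+k[0]*d1[0],c2+k[1]*d2[0])
E
```

```text
143 None
145 (np.int64(326), np.int64(334))
150 (np.int64(327), np.int64(335))
180 (np.int64(327), np.int64(334))
220 (np.int64(326), np.int64(334))
260 (np.int64(326), np.int64(333))
300 (np.int64(326), np.int64(333))
310 (np.int64(326), np.int64(332))
314 (np.int64(326), np.int64(333))
317 None
319 None
panel [[ 0.49839466 -0.33710085  0.068     ]
 [ 0.51253256 -0.47689066  0.068     ]] [ 0.50546361 -0.40699575  0.068     ] 0.14050292350678234 95.77507683199805
rack base [ 0.53763367 -0.405008    0.006     ]
near slot outer wall back edge [[ 0.50813981 -0.32741709  0.03      ]
 [ 0.52560188 -0.4847695   0.03      ]]
decoy 0.0 [[0.426, -0.514], [0.425, -0.46], [0.24, -0.41], [0.246, -0.379]] [[ 0.421 -0.468  0.   ]]
decoy 0.06 [[0.423, -0.485], [0.422, -0.435], [0.247, -0.388], [0.253, -0.358]] [[ 0.432 -0.447  0.06 ]]
decoy 0.1 [[0.421, -0.466], [0.42, -0.418], [0.252, -0.372], [0.258, -0.344]] [[ 0.439 -0.433  0.1  ]]
[[402.6169383  148.91475813]
 [407.04143185 121.09095139]]
decoy corner [ 0.4372405  -0.43614149  0.09179482] [ 0.42095914 -0.46414856  0.10439596]
```

```bash
python3 -m jog '[[[0.5,0.0045,0.01,0,-0.002],[0.5,0,0,0.04,0],[0.5,0,0,0.03,0],[0.5,0,0,0,0],[0.5,0,0,0,0],[0.5,0,0,0,0]]]'
python3 go.py .5050 -.407 .042 5.8
```

```text
t: 14.55
eef_pos: [0.5059, -0.4078, 0.1553]
tool_rot: [0.999, 0.051, 0.001, 0.001]
force: [0.3, 0.2, 0.4]
opening: 0.0499
t 14.55 p [ 0.5059 -0.4078  0.1553] yaw 5.8 tilt 0.12 turn 0.0 | after turn: x -0.0008 y -0.0008 z 0.1133 F [0.3 0.2 0.4] open 0.0499 q [ 1.2   0.65 -0.84  1.58  0.52  1.15  0.35]
```

```bash
python3 -m jog '[[[0.5,-0.001,-0.001,0.04,0],[0.5,0,0,0.035,0],[0.5,0,0,0.025,0],[0.5,0,0,0.011,0],[0.5,0,0,0.002,0],[0.5,0,0,0,0],[1,0,0,0,0],[1,0,0,0,0],[1,0,0,0,0],[1,0,0,0,0],[1,0,0,0,0],[1,0,0,0,0]]]' 15
python3 go.py .5050 -.407 .2 5.8
```

```text
t: 15.75
eef_pos: [0.5039, -0.4067, 0.0406]
tool_rot: [0.999, 0.05, 0.0, 0.0]
force: [2.3, -0.1, -0.6]
opening: 0.0076
t 15.75 p [ 0.5039 -0.4067  0.0406] yaw 5.8 tilt 0.03 turn -0.0 | after turn: x 0.001 y 0.0004 z -0.1594 F [ 2.3 -0.1 -0.6] open 0.0076 q [ 1.15  0.78 -0.76  1.65  0.63  0.97  0.27]
```

```bash
python3 -m jog '[[[1,0,0,-0.008,0],[1,0,0,-0.015,0],[1,0,0,-0.025,0],[1,0,0,-0.03,0],[1,0,0,-0.035,0],[1,0,0,-0.035,0],[1,0,0,-0.035,0],[1,0,0,-0.025,0],[1,0,0,-0.01,0],[1,0,0,0,0],[1,0,0,0,0]]]'
python3 go.py .5455 -.006 .25 -5.6
```

```text
t: 16.85
eef_pos: [0.5032, -0.4066, 0.2576]
tool_rot: [0.999, 0.05, -0.001, -0.0]
force: [-0.6, 0.0, 0.1]
opening: 0.0074
t 16.85 p [ 0.5032 -0.4066  0.2576] yaw 5.8 tilt 0.08 turn 0.199 | after turn: x 0.003 y -0.4028 z 0.0076 F [-0.6  0.   0.1] open 0.0074 q [ 1.23  0.56 -0.89  1.47  0.44  1.32  0.41]
```

```bash
python3 -m jog '[[[1,0,0,0,0.066],[1,0,0,0,0.067],[1,0,0,0,0.066],[1,0.001,-0.02,0,0],[1,0.001,-0.04,0,0],[1,0.001,-0.045,0,0],[1,0,-0.045,0,0],[1,0,-0.045,0,0],[1,0,-0.045,0,0],[1,0,-0.045,0,0],[1,0,-0.045,0,0],[1,0,-0.04,0,0]]]'
python3 -m jog '[[[1,0,-0.022,0,0],[1,0,-0.01,0.01,0],[1,0,0,0.03,0],[1,0,0,0.03,0],[1,0,0,0.03,0],[1,0,0,0.02,0],[1,0,0,0,0],[1,0,0,0,0],[1,0,0,0,0]]]'
python3 go.py .5455 -.006 .049 -5.6
python3 - <<'E'
from h import *
m=camera_model("wrist"); im=snapshot("wrist"); cv2.imwrite("pics/w6.png",im[:,:,::-1])
np.save("w6.npy",np.array([m[k] for k in("fov_y","cx","cy")]+list(m["rvec"])+list(m["tvec"])))
E
```

```text
t: 18.05
eef_pos: [0.5419, -0.036, 0.2576]
tool_rot: [0.999, -0.048, -0.001, -0.0]
force: [0.9, -0.1, -0.5]
opening: 0.008
t: 18.95
eef_pos: [0.5464, -0.0071, 0.1393]
tool_rot: [0.999, -0.049, 0.0, -0.0]
force: [0.2, 0.1, -0.4]
opening: 0.0078
t 18.95 p [ 0.5464 -0.0071  0.1393] yaw -5.6 tilt 0.06 turn -0.0 | after turn: x -0.001 y -0.001 z 0.0903 F [ 0.2  0.1 -0.4] open 0.0078 q [ 0.67  0.51 -0.91  1.85  0.47  1.01 -0.54]
```

View pics/w6.png

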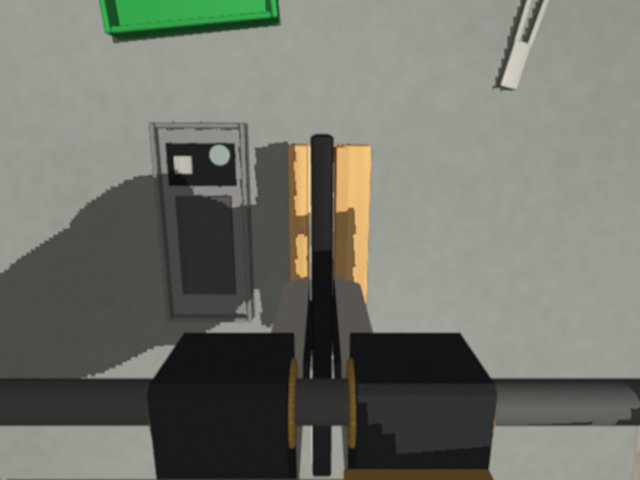

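The panel hangs vertically in the grip over the groove. Its top-edge ends are at about (321.5,135) and (321.5,475), and the easel lip's far corner is at (291,145).

```bash
python3 - <<'E'
from h import *
v=np.load("w6.npy"); m=dict(fov_y=v[0],cx=v[1],cy=v[2],rvec=v[3:6],tvec=v[6:9])
P=onz(m,[(321.5,135.5),(321.5,475)],.1667); d=P[0]-P[1]; print("panel",P.mean(0),np.linalg.norm(d),np.degrees(np.arctan2(d[1],d[0])))
F=onz(m,[(290.5,144.5)],.024)[0]; u=np.array([np.cos(np.radians(84.5)),np.sin(np.radians(84.5)),0]); n=np.array([u[1],-u[0],0])
e=F+.028*n-.06*u; print("easel",e,"panel in easel x,y",(P.mean(0)-e)@n,(P.mean(0)-e)@u)
E
python3 go.py .5455 -.006 .049 -5.6
```

```text
panel [ 0.54549656 -0.0079017   0.1667    ] 0.13942084398231444 84.41156135588882
easel [ 0.55309572 -0.00648505  0.024     ] panel in easel x,y -0.007428397795745253 -0.0021384760786356686
t 19.0 p [ 0.5464 -0.0071  0.1394] yaw -5.6 tilt 0.07 turn -0.0 | after turn: x -0.001 y -0.001 z 0.0904 F [-0.5  0.7 -0.7] open 0.008 q [ 0.67  0.51 -0.91  1.85  0.47  1.01 -0.54]
```

```bash
python3 -m jog '[[[1,0,-0.002,0.015,0],[1,0,0,0.02,0],[1,0,0,0.015,0],[1,0,0,0.012,0],[1,0,0,0.01,0],[1,0,0,0.007,0],[1,0,0,0.005,0],[1,0,0,0.002,0],[1,0,0,0,0]]]'
python3 go.py .5455 -.006 .0486 -5.6
```

```text
t: 19.9
eef_pos: [0.5463, -0.0049, 0.0525]
tool_rot: [0.999, -0.049, 0.0, -0.0]
force: [-0.0, -0.3, -0.3]
opening: 0.0078
t 19.9 p [ 0.5463 -0.0049  0.0525] yaw -5.6 tilt 0.0 turn -0.0 | after turn: x -0.0007 y 0.0011 z 0.0039 F [-0.  -0.3 -0.3] open 0.0078 q [ 0.58  0.62 -0.82  1.91  0.59  0.87 -0.64]
```

```bash
python3 -m jog '[[[1,0,0,0.002,0],[1,0,0,0.001,0],[1,0,0,0.001,0],[1,0,0,0,0],[1,0,0,0,0]]]'
python3 go.py .5455 -.006 .0486 -5.6
```

```text
t: 20.4
eef_pos: [0.5465, -0.005, 0.049]
tool_rot: [0.999, -0.049, 0.0, 0.0]
force: [-2.7, -0.1, 8.5]
opening: 0.0081
t 20.4 p [ 0.5465 -0.005   0.049 ] yaw -5.6 tilt 0.03 turn -0.0 | after turn: x -0.0009 y 0.0011 z 0.0004 F [-2.7 -0.1  8.5] open 0.0081 q [ 0.58  0.63 -0.81  1.91  0.6   0.86 -0.64]
```

```bash
python3 -m jog '[[[0.85,0,0,0,0],[0.85,0,0,0,0],[0.85,0,0,0,0],[0.85,0.002,0,0,0],[0.85,0.002,0,0,0],[0.85,0.002,0,0,0],[0.85,0.002,0,0,0],[0.85,0,0,0,0],[0.85,0,0,0,0]]]'
python3 go.py .5455 -.006 .0486 -5.6
```

```text
t: 21.3
eef_pos: [0.5542, -0.0057, 0.0485]
tool_rot: [0.999, -0.049, -0.0, -0.0]
force: [-1.3, 0.6, 0.7]
opening: 0.0141
t 21.3 p [ 0.5542 -0.0057  0.0485] yaw -5.6 tilt 0.01 turn -0.0 | after turn: x -0.0086 y 0.0012 z -0.0001 F [-1.3  0.6  0.7] open 0.0141 q [ 0.58  0.64 -0.81  1.89  0.6   0.87 -0.64]
```

```bash
python3 -m jog '[[[0.7,0,0,0,0],[0.7,0,0,0,0],[0.5,0,0,0,0],[0.5,0,0,0,0],[0.2,0,0,0,0],[0.2,0,0,0,0],[0.2,0,0,0,0],[0.2,0,0,0,0]]]'
python3 -m jog '[[[0.2,0,0,-0.015,0],[0.2,0,0,-0.03,0],[0.2,0,0,-0.04,0],[0.2,0,0,-0.04,0],[0.2,0,0,-0.03,0],[0.2,0,0,0,0],[0.2,0,0,0,0]]]'
python3 - <<'E'
from h import *
m=camera_model("wrist"); im=snapshot("wrist"); t=snapshot("top"); s=snapshot("side"); cv2.imwrite("pics/top9.png",t[:,:,::-1]); cv2.imwrite("pics/w9.png",im[:,:,::-1])
np.save("w9.npy",np.array([m[k] for k in("fov_y","cx","cy")]+list(m["rvec"])+list(m["tvec"])))
a=cv2.resize(im[100:340,140:500,::-1],(640,426)); b=cv2.resize(s[110:350,200:400,::-1],(160*2,192*2)); c=np.zeros((426,960,3),np.uint8); c[:,:640]=a; c[:384,640:]=b
cv2.imwrite("pics/fin.png",cv2.resize(c,(800,355)))
E
python3 go.py .5455 -.006 .2 -5.6
```

```text
t: 22.1
eef_pos: [0.5541, -0.0057, 0.0485]
tool_rot: [0.999, -0.049, -0.0, -0.0]
force: [0.3, 0.3, 0.9]
opening: 0.0725
t: 22.8
eef_pos: [0.5543, -0.0058, 0.2044]
tool_rot: [0.999, -0.049, 0.001, 0.0]
force: [-0.6, -0.5, 0.2]
opening: 0.0754
t 22.95 p [ 0.5536 -0.0057  0.2028] yaw -5.6 tilt 0.08 turn -0.0 | after turn: x -0.0081 y 0.001 z 0.0028 F [-0.9 -1.3 -0.3] open 0.0752 q [ 0.7   0.45 -0.96  1.77  0.4   1.13 -0.48]
```

View pics/fin.png

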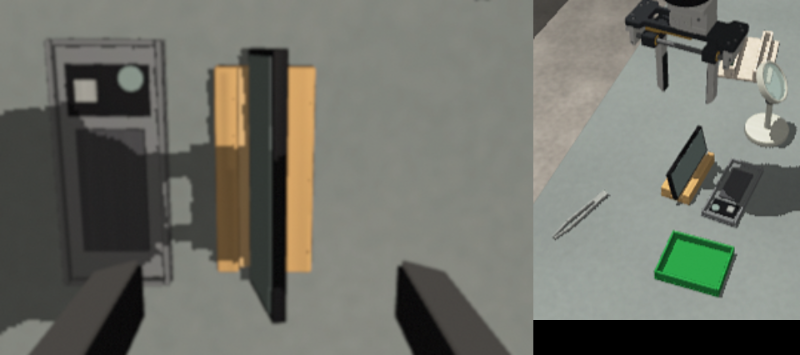

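The panel stands in the groove and leans back on the rest, with its ends overhanging the easel evenly. The gripper is clear. I'll do a final numeric check.

```bash
python3 - <<'E'
from h import *
v=np.load("w9.npy"); m=dict(fov_y=v[0],cx=v[1],cy=v[2],rvec=v[3:6],tvec=v[6:9]); f=lambda L:np.array(L,float)/1.4815+[140,100]
P=onz(m,f([(280,49),(282,322)]),.076); F=onz(m,f([(215,67),(217,271)]),.024)
d=F[0]-F[1];u=d/np.linalg.norm(d);n=np.array([u[1],-u[0],0]);e=F.mean(0)+.028*n
dp=P[0]-P[1]; a=lambda d:np.degrees(np.arctan2(d[1],d[0]))
print("easel",e,np.linalg.norm(d),a(d),"panel len",np.linalg.norm(dp),a(dp),"top edge in easel",(P.mean(0)-e)@n,(P.mean(0)-e)@u)
H=onz(m,f([(47,40),(164,40),(171,284)]),.013);c=(H[0]+H[2])/2;d=H[1]-H[2];u=d/np.linalg.norm(d);n=np.array([u[1],-u[0],0]);print("housing",c,a(d),"easel in housing",(e-c)@n,(e-c)@u)
A,B=[cv2.imread(f"pics/{k}.png").astype(int) for k in("top0","top9")]
g=lambda I:np.argwhere((I[:,:,1]>I[:,:,2]+60)&(np.arange(640)<300)).mean(0); print("tray px shift",g(B)-g(A))
for nm,(x0,y0,x1,y1) in dict(tweez=(230,155,295,190),mag=(365,260,430,310),board=(450,212,530,240)).items(): print(nm,np.abs(A-B)[y0:y1,x0:x1].mean())
E
```

```text
easel [ 0.55118616 -0.00676698  0.024     ] 0.11871787982599678 83.79516752075082 panel len 0.1379182531853635 85.08909664014772 top edge in easel 0.008233651742433842 0.000794888857450776
housing [0.46162202 0.00326676 0.013     ] 83.79231862322435 easel in housing 0.09012395795376513 -0.0002901002192908703
tray px shift [-0.12524603  0.00313552]
tweez 29.764981684981684
mag 49.36861538461538
board 22.185416666666665
```

```bash
python3 - <<'E'
from h import *
A=cv2.imread("pics/side0.png").astype(int); B=snapshot("side")[:,:,::-1].astype(int)
for nm,(x0,y0,x1,y1) in dict(tweez=(210,248,262,295),magfoot=(355,192,375,222),board=(343,128,358,165),tray=(285,280,355,335),empty=(440,250,480,300)).items(): print(nm,np.abs(A-B)[y0:y1,x0:x1].mean().round(2))
print(r.sign_off())
E
```

```text
tweez 8.27
magfoot 8.83
board 82.18
tray 6.66
empty 27.78
the job is handed in; nothing more can be done
None
```

The job is done and handed in at about 23 s of the 69 s allowed. I placed the housing, then the easel, then drew the panel out and stood it in the groove. No verdict came back, so the figures below are my own camera measurements.

| Check | Measured | Allowed |
|---|---|---|
| Housing to magnifier | about 178–183 mm | below 195 mm |
| Housing to tray | about 178 mm | below 195 mm |
| Housing off their line | about 1–4 mm | 15 mm |
| Housing angle to their line | within about 1° | 8° |
| Easel centre behind housing | 90 mm (29 mm gap) | 76–106 mm |
| Easel off-centre | about 0.3 mm | 15 mm |
| Easel angle to housing | within about 1° | 8° |
| Panel off-centre in the groove | about 1 mm | 15 mm |
| Panel angle to easel | about 1.3° | about 5.7° |

- **Panel:** it is leaning back on the rest. It touched down with 8.5 N while still gripped, and was eased back against the rest before release. The gripper is about 0.2 m up and touches nothing.
- **Magnifier position:** the top and side views disagreed by about 8 mm. I used the top view because it gave a 360 mm tray distance, matching the brief. The housing is in tolerance with either value.
- **Things to leave alone:** the tray's pixel shift was about 0.1 px. The tweezers and magnifier foot showed only small brightness differences in the side view.
- **Board not confirmed:** my before/after image comparison for the circuit board came out large, probably because the arm was in that part of the view. I never viewed the board after lifting the panel, so I can't confirm it stayed put. The panel rose with no notable force.

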